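# Pack the craft things into the wooden tray

### The arm

A 6-joint arm with a two-finger parallel gripper is mounted at the origin on the work surface. World frame = base frame: x ahead of the robot, y to its left, z up, the work surface at z = 0. Lengths are in mm, angles in rad, forces in N, time in s.
With the tool pointing down it reaches from about 375 to 975 mm from the base axis. Payload 3.8 kg.
Tool frame: the origin (TCP) lies on the centre line of the jaws, within the pads' length; the fingertips stand 11 mm ahead of it and the grasp point (between the pads) lies 8 mm behind it (robot.nose_length is the distance from the TCP to the fingertips, in mm); z points along the fingers, y is the line along which they close (so a half turn about z gives the same grasp; the last joint's range is limited). The gripper opens to 85 mm and grips with 20 to 120 N. Pads are 22 mm wide; open, the fingers measure 114 mm over their backs; the gripper's body (76 mm by 85 mm) begins 54 mm behind the grasp point. The pads swing forward as they close: fully open they stand 13 mm farther back than shut.
Start: joints at [-1.357, 0.264, 1.604, -0, 1.274, -0.037], TCP at [167.515, -653.878, 206.58] pointing down, gripper open.
Joint ranges: [-2.63, 2.63], [-0.94, 2.18], [0.31, 2.57], [-1.31, 4.45], [0, 2.66], [-2.55, 2.55]. Speed limits (rad/s): [2.57, 2.57, 3.14, 3.14, 3.14, 3.14].

### API

Orientations are given as a 3x3 rotation matrix whose columns are the frame's x, y, z axes.
In Python, from cell import robot, camera, job_done gives the robot as it stands. The module is installed in compiled form; this text tells all that it offers.
- The arm moves only by the shell command python3 -m jog 'ROWS'. ROWS is JSON, a list of rows, each a list of 7 numbers: the turn, a rotation vector about the tool's x, y, z in degrees, then the shift along the tool's x, y, z in m, then the finger opening in m, from 0 to 0.0854. In form: [[wx, wy, wz, dx, dy, dz, fingers], ...]. A call has 1 to 12 rows; each row shifts and turns the commanded pose from where the row before left it, along the tool's axes as they then stand; what a row does not reach is not made up. A row lasts 1/12 s, in which the tool goes at most 41.7 mm and 7.16 degrees, less where a joint would pass 70% of its speed; a pose out of reach is approached as far as the arm can. A call is refused whole if a number of a shift passes 0.0417 or a number of a turn 7.16, either way. A call with a gripper value outside its range is refused whole. The fingers move at their own pace and stop on an object; the grip force is fixed at half the most. Time passes only in rows, so rows that do not move let the fingers close. It gives the time, the measured TCP pose, the force, the opening and the grip force at its end, in the units of the state.
- robot.observe(): the state, without advancing time (a new reading comes with each control period).
- camera(name): name is "side" or "top" or "wrist"; returns a dict with "color" (384x512x3 uint8, blue, green, red), "depth" (384x512 float32, mm along the optical axis (not along the pixel's ray), 0 where there is no reading), "fx", "fy", "cx", "cy" (pixels), "rvec" (rotation vector, rad) and "tvec" (3), from world to camera coordinates, as OpenCV has them; the wrist camera has in their place "mount" (4x4, takes a point from camera to tool coordinates, whose origin is the TCP and whose axes are the flange's). Camera axes: x right, y down, z forward; pixel columns grow to the right and rows downward; lengths in mm; the calibration is good to about 2 mm. A picture is of the moment at which its call begins: read the wrist's pose just before it.
- job_done(): hands the job in; it is judged then, once.
The state is a dict: "time_s": time; "joints": joint angles; "dq": joint speeds; "joint_efforts": joint torques, N m; "tool_pos": TCP position; "eef_rot": TCP orientation; "contact_force": force on the tool from outside, world axes, zero at the start; "torque": the same for the moment, N m; "finger_gap": finger opening in mm; "grip_force": force on a finger pad.
Only numpy, scipy, OpenCV 4.12 (cv2) and the standard library are available. Lean on these libraries where they do the work, as an engineer would, in place of code of your own. Each camera call takes 0.05 s, during which the arm holds its last target. There are 200 camera calls.

### The job

Finish packing the wooden craft tray: stand the white jar and the cardboard carton upright in it, in one row with the tin that is already there, so that all three stand flat on the tray's floor. Lower them in gently rather than dropping them, and leave everything else on the table where it is.

Things in the scene. Friction and masses are not known exactly. Their poses are not given: they have to be found in the camera images.
- tray: Open-topped light wooden tray, fixed to the table, outside 86 (its x) by 194 (its y, the long way) by 45 mm high; walls and floor 8 mm thick, so inside 70 by 178 mm and 37 mm deep. Origin: centre of its underside, z up. The three packed things have together 160 mm of length, so they fit only in a row along y, the carton with its 60 mm side across the tray (along the tray's x)
- tray_in (a point): Centre of the tray's inner floor, 8 mm above the table; axes as the tray's
- tin: Round aluminium tin with a steel lid, diameter 56, height 80 mm, already standing in the tray, near the end at the tray's -y; loose. Origin: centre of its underside, z up
- jar: Round white paint jar with a steel lid, standing on the table: diameter 60, height 84 mm (lid the top 10 mm, diameter 57). Origin: centre of its underside, z up
- carton: Upright brown cardboard carton with a pale label, rigid, standing on the table: 60 (its x) by 44 (its y) by 84 mm high. Origin: centre of its underside, z up
- pencil_cup: Bystander: white cup with an orange band, diameter 72, height 100 mm, coloured pencils sticking out to 175 mm. Origin: centre of its underside
- rocket: Bystander: white toy rocket on three fins, 140 mm high, 86 mm over the fins. Origin: on its axis at table height
- mug: Bystander: blue mug, rim diameter 80, height 90 mm, handle at its +y. Origin: centre of its underside
- bridge: Bystander: wooden toy bridge, 40 by 100 by 75 mm high. Origin: centre at table height
- ruler: Bystander: flat wooden ruler, 30 by 160 by 5 mm, in front of the robot. Origin: centre of its underside
- tape: Bystander: pale roll of tape lying flat, outer diameter 84, height 22 mm. Origin: centre of its underside
There are look-alikes about, which are no part of the job. What is shaped like the jar but purple is not meant.

How it is judged (in metres and radians):
At the end, for the whole second after the job is handed in: Tin, jar and carton all stand at rest in the tray: each underside within 6 mm of the tray's inner floor, each upright within 0.12 rad (7 degrees), each inside the tray's walls (undersides' centres within 14 mm of the tray's long centre line, 15 mm for the tin) (y of tin in the frame of tray_in between -0.068 and 0.068 m and x of tin in the frame of tray_in between -0.015 and 0.015 m and z of each of tin, jar, carton in the frame of tray_in below 0.006 m and angle between each of tin, jar, carton's own z axis and vertical below 0.12 rad and linear speed of each of tin, jar, carton below 0.02 m/s and y of jar in the frame of tray_in between -0.066 and 0.066 m and x of jar in the frame of tray_in between -0.014 and 0.014 m and y of carton in the frame of tray_in between -0.074 and 0.074 m and x of carton in the frame of tray_in between -0.014 and 0.014 m); the robot touches nothing.
It fails at once if the jar is dropped or thrown into the tray (faster than 0.5 m/s while in the tray or within 60 mm above its floor) (y of jar in the frame of tray_in between -0.085 and 0.085 m and x of jar in the frame of tray_in between -0.035 and 0.035 m and z of jar in the frame of tray_in below 0.06 m and linear speed of jar above 0.5 m/s).
It fails at once if the carton is dropped or thrown into the tray (faster than 0.5 m/s while in the tray or within 60 mm above its floor) (y of carton in the frame of tray_in between -0.085 and 0.085 m and x of carton in the frame of tray_in between -0.035 and 0.035 m and z of carton in the frame of tray_in below 0.06 m and linear speed of carton above 0.5 m/s).
It fails at once if the pencil cup, rocket, mug, bridge, ruler or tape is moved more than 30 mm (distance of any of pencil_cup, rocket, mug, bridge, ruler, tape from where it was at the start of the episode above 0.03 m).
It also fails if it takes over 48 s, if anything falls off the work surface, if the arm or the gripper's body presses on something with over 40 N, if the wrist force passes 120 N, or if a joint passes its speed limit or range.

## Working session

There is one attempt and no reset: what is moved stays moved. The work goes in short steps, Python scripts to look and compute and a shell command to move; the robot and the scene stay as the last step left them, time stands still between calls to the robot, and variables do not carry over. Pictures are saved under pics/ and viewed, at most 12 in all, crops included, and the job is handed in when it is done.

```bash
mkdir -p pics; python3 - <<'E'
from cell import robot,camera
import cv2,numpy as np
s=robot.observe();print(s['time_s'],s['tool_pos'],s['eef_rot'],s['finger_gap'])
for n in('top','side'):
    c=camera(n);cv2.imwrite(f'pics/{n}0.png',c['color']);np.savez(f'{n}0.npz',**c)
    print(n,c['fx'],c['cx'],c['cy'],c['rvec'],c['tvec'],(c['depth']>0).mean())
E
```

```text
0.0 [ 167.32640817 -653.12124373  205.24798725] [[ 9.68723579e-01  2.48141883e-01 -4.83557359e-04]
 [ 2.48142342e-01 -9.68721085e-01  2.19946518e-03]
 [ 7.73472233e-05 -2.25066484e-03 -9.99997464e-01]] 85.6705226496068
top 435.6777332985777 260.84254947240305 194.98180531664266 [ 2.14138131 -2.11158942  0.15467604] [   5.75380519  546.56084491 1233.07520189] 0.9958902994791666
side 360.48767042349573 256.87009607063953 193.49738558549726 [ 0.19307999 -2.73854938  1.34279513] [550.78900619  96.47357305 861.42360283] 0.9959716796875
```

View pics/top0.png

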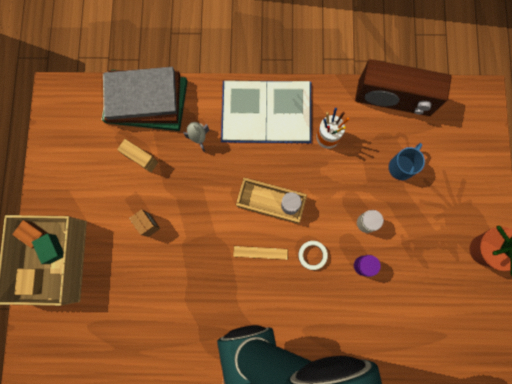

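View pics/side0.png

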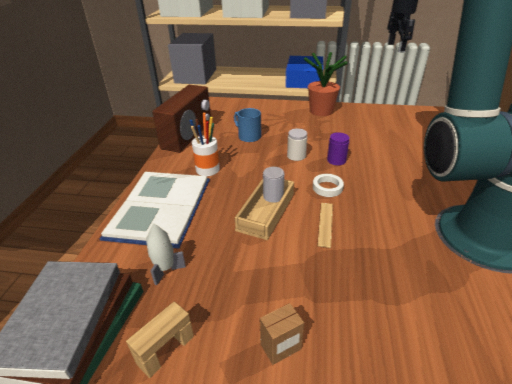

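Top view: the jar could be the white one at (370,221) or the purple one at (367,266), with the tin at (291,203) in the tray. I take the white one. The carton is the brown box at (145,222), not the bridge at (137,153) or the blocks in the crate at (27,280) and (48,248). In the side view the jar is at (297,145) and the carton, with its pale label, at (283,333).

```bash
cat >h.py <<'E'
import numpy as np,cv2
from cell import robot,camera
def cloud(c,T=None):
    d=np.asarray(c['depth'],float);v,u=np.indices(d.shape)
    P=np.stack([(u-c['cx'])/c['fx']*d,(v-c['cy'])/c['fy']*d,d],-1)
    if T is None:
        R=cv2.Rodrigues(np.asarray(c['rvec'],float))[0];return (P-np.asarray(c['tvec']).ravel())@R
    return P@T[:3,:3].T+T[:3,3]
def wrist():
    s=robot.observe();c=camera('wrist');T=np.eye(4);T[:3,:3]=s['eef_rot'];T[:3,3]=s['tool_pos']
    return c,cloud(c,T@np.asarray(c['mount'])),s
def rect(P,ctr,r,z0,z1):
    m=(P[...,2]>z0)&(P[...,2]<z1)&(np.hypot(P[...,0]-ctr[0],P[...,1]-ctr[1])<r)
    q=P[m];return q,cv2.minAreaRect(q[:,:2].astype(np.float32)),np.median(q[:,2])
E
python3 - <<'E'
from h import *
np.set_printoptions(precision=1,suppress=True)
cs={n:dict(np.load(n+'0.npz')) for n in('top','side')}
Ps={n:cloud(c) for n,c in cs.items()}
P=Ps['top']
for nm,(u,v) in dict(jar=(370,221),carton=(145,220),tin=(291,203),tray=(265,200),purple=(367,266),tape=(313,243),ruler=(260,253),mug=(404,160),cup=(331,132)).items(): print(nm,P[v,u])
for nm,px in dict(jar=(370,221),carton=(145,220),tin=(291,203)).items():
    ctr=P[px[1],px[0]]
    for n in Ps:
        q,r,z=rect(Ps[n],ctr,50,ctr[2]-8,ctr[2]+12);print(nm,n,len(q),r,z)
# tray rim
for n in Ps:
    q,r,z=rect(Ps[n],P[200,265],125,35,52);print('tray',n,len(q),r,z)
a=cs['top']['color'][190:285,105:190];b=cs['top']['color'][190:285,330:415]
cv2.imwrite('pics/crop.png',cv2.resize(np.hstack([a,b]),None,fx=4,fy=4,interpolation=2))
E
```

```text
jar [ 469.9 -294.6   83.6]
carton [464.2 339.6  83.4]
tin [517.5 -73.   87.9]
tray [537.3   1.4   8.9]
purple [ 345.2 -282.4   87.2]
tape [ 409.7 -141.1   21.6]
ruler [378.9  14.1   3.9]
mug [ 667.2 -421.3    3.1]
cup [ 721.5 -185.5  104.1]
jar top 334 ((474.7047119140625, -301.0663757324219), (54.089664459228516, 56.75960922241211), 3.9727838039398193) 83.72203530682742
jar side 162 ((476.1601867675781, -298.4267272949219), (55.464534759521484, 54.988182067871094), 4.075151443481445) 82.60233593822895
carton top 348 ((460.7325134277344, 352.308837890625), (61.10988235473633, 45.27405548095703), 37.64341354370117) 84.22106652048868
carton side 959 ((461.5296936035156, 351.8498229980469), (60.477664947509766, 45.571533203125), 36.74687576293945) 83.19579528263927
tin top 292 ((523.4683837890625, -73.07920837402344), (51.20370864868164, 52.20500183105469), 89.56681823730469) 88.01573130436876
tin side 231 ((524.1756591796875, -71.30532836914062), (52.14813995361328, 51.381961822509766), 5.579349517822266) 86.76999300020034
tray top 534 ((535.8319702148438, -15.775337219238281), (193.75067138671875, 87.44313049316406), 75.34496307373047) 44.31819735028283
tray side 661 ((536.6494140625, -15.168212890625), (195.0196990966797, 86.18195343017578), 75.54035949707031) 42.92867867842291
```

View pics/crop.png

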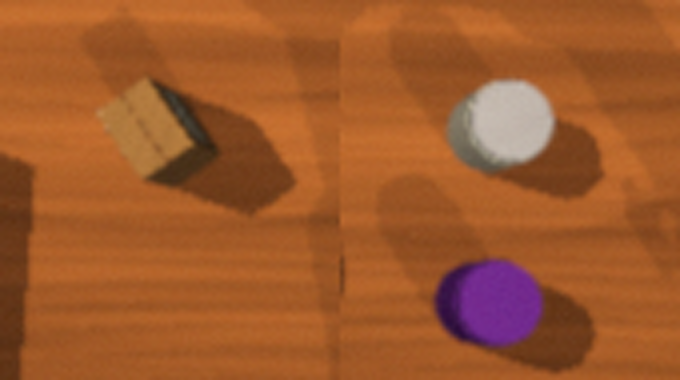

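The crop confirms the choice: the plain brown box at (150,130) and the white jar at (505,120), with the purple look-alike below it at (490,300). I turn the tool so the jaws close across the tray, then go above the jar.

```bash
python3 -m jog '[[0,0,-6.8,0,0,0,0.085],[0,0,-6.8,0,0,0,0.085],[0,0,-6.8,0,0,0,0.085],[0,0,-6.8,0,0,0,0.085],[0,0,-6.8,0,0,0,0.085],[0,0,-6.8,0,0,0,0.085],[0,0,-6.8,0,0,0,0.085],[0,0,-6.8,0,0,0,0.085],[0,0,-6.6,0,0,0,0.085]]'
python3 -m jog '[[0,0,0,0.035,0.0174,0,0.085],[0,0,0,0.035,0.0174,0,0.085],[0,0,0,0.035,0.0174,0,0.085],[0,0,0,0.035,0.0174,0,0.085],[0,0,0,0.035,0.0174,0,0.085],[0,0,0,0.035,0.0174,0,0.085],[0,0,0,0.035,0.0174,0,0.085],[0,0,0,0.035,0.0174,0,0.085],[0,0,0,0.035,0.0174,0,0.085],[0,0,0,0.035,0.0174,0,0.085],[0,0,0,0.035,0.0174,0,0.085],[0,0,0,0.035,0.0174,0,0.085]]'
python3 -m jog '[[0,0,0,0,0,0,0.085],[0,0,0,0,0,0,0.085]]'
cat >>h.py <<'E'
def go(p,s,yaw=None):
    R=np.asarray(s['eef_rot']);print('tcp',s['tool_pos'],'y-yaw',np.degrees(np.arctan2(R[1,1],R[0,1])),'t',s['time_s'],'F',s['contact_force'],'gap',s['finger_gap'])
    print('tool shift mm',R.T@(np.asarray(p)-s['tool_pos']))
E
python3 - <<'E'
from h import *
np.set_printoptions(precision=1,suppress=True)
c,P,s=wrist();cv2.imwrite('pics/w1.png',c['color'])
q,r,z=rect(P,(475,-300),50,74,96);print(len(q),r,z)
(cx,cy),rad=cv2.minEnclosingCircle(q[:,:2].astype(np.float32));print(cx,cy,rad)
go((475.3,-300,55),s)
E
```

```text
time_s: 0.85
tool_pos: [167.4, -653.4, 205.8]
eef_rot: [[0.247, 0.969, -0.0], [0.969, -0.247, 0.001], [0.001, -0.001, -1.0]]
contact_force: [-0.4, -0.4, 0.3]
finger_gap: 84.9
grip_force: 0.0
time_s: 1.85
tool_pos: [476.3, -298.4, 206.2]
eef_rot: [[0.253, 0.968, -0.0], [0.968, -0.253, 0.0], [0.0, -0.001, -1.0]]
contact_force: [0.6, -0.8, -1.0]
finger_gap: 85.2
grip_force: 0.0
time_s: 2.02
tool_pos: [476.5, -298.3, 206.0]
eef_rot: [[0.248, 0.969, -0.001], [0.969, -0.248, 0.001], [0.0, -0.001, -1.0]]
contact_force: [-0.3, -0.7, -0.3]
finger_gap: 85.0
grip_force: 0.0
2240 ((474.1229248046875, -304.9699401855469), (56.59272003173828, 56.4958610534668), 29.66470718383789) 83.70943230966455
474.4895324707031 -304.7541198730469 29.071128845214844
tcp [ 476.5 -298.3  206. ] y-yaw -14.38023929905903 t 2.0167 F [-0.3 -0.7 -0.3] gap 85.0253974304045
tool shift mm [ -2.   -0.6 151. ]
```

View pics/w1.png

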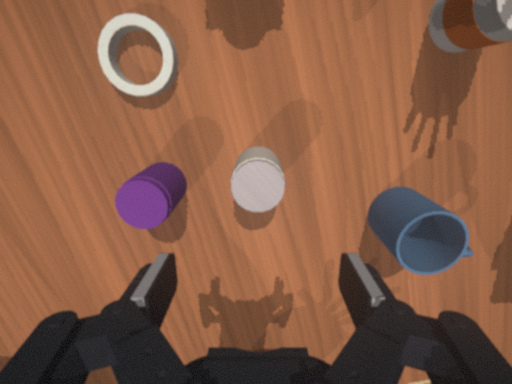

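The wrist picture shows the white jar at (258,180), centred between the fingers. The purple jar is at (150,195) and the mug at (415,230), both well clear. I go down and grip.

```bash
python3 -m jog '[[0,0,0,-0.004,0,0.025,0.085],[0,0,0,0,0,0.025,0.085],[0,0,0,0,0,0.025,0.085],[0,0,0,0,0,0.025,0.085],[0,0,0,0,0,0.021,0.085],[0,0,0,0,0,0.015,0.085],[0,0,0,0,0,0.01,0.085],[0,0,0,0,0,0.005,0.085],[0,0,0,0,0,0,0.085]]'
python3 -m jog '[[0,0,0,0,0,0,0.05],[0,0,0,0,0,0,0.05],[0,0,0,0,0,0,0.05],[0,0,0,0,0,0,0.05],[0,0,0,0,0,0,0.05],[0,0,0,0,0,0,0.05],[0,0,0,0,0,0,0.05],[0,0,0,0,0,0,0.05],[0,0,0,0,0,0,0.05],[0,0,0,0,0,0,0.05]]'
```

```text
time_s: 2.82
tool_pos: [473.3, -304.5, 54.4]
eef_rot: [[0.254, 0.967, -0.002], [0.967, -0.254, 0.001], [0.001, -0.002, -1.0]]
contact_force: [-0.3, 0.7, 0.3]
finger_gap: 85.0
grip_force: 0.0
time_s: 3.65
tool_pos: [475.1, -304.3, 56.3]
eef_rot: [[0.252, 0.968, 0.001], [0.968, -0.252, -0.001], [-0.0, 0.001, -1.0]]
contact_force: [-1.5, 0.8, 5.3]
finger_gap: 50.0
grip_force: 2.8
```

```bash
python3 - <<'E'
from h import *
c,P,s=wrist();cs=camera('side');ct=camera('top')
cv2.imwrite('pics/g1.png',np.hstack([cv2.resize(c['color'],(400,300)),cv2.resize(cs['color'][90:210,220:380],(400,300))]))
for n,k in(('top',ct),('side',cs)):
    q,r,z=rect(cloud(k),(475,-300),50,30,50);print(n,len(q),r,z)
E
```

```text
top 22 ((471.79833984375, -276.2026062011719), (43.06507110595703, 9.477176666259766), 8.535511016845703) 38.64697222442135
side 109 ((477.87005615234375, -283.1864318847656), (25.979753494262695, 57.545169830322266), 86.7158203125) 39.67751297874637
```

View pics/g1.png

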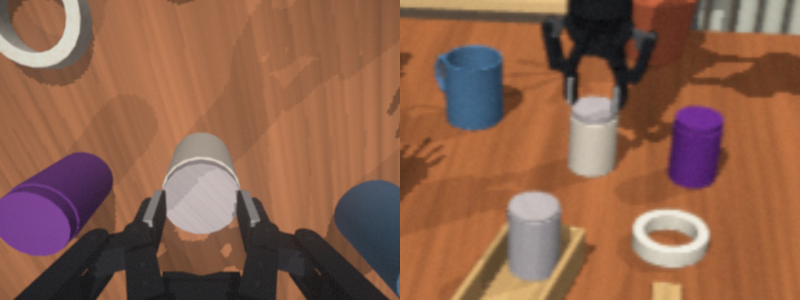

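The wrist crop shows the lid between the pads at (200,195), but the gap of 50 mm is smaller than the jar. I measure where the lid and the pads stand in tool coordinates.

```bash
python3 - <<'E'
from h import *
np.set_printoptions(precision=1,suppress=True)
c,P,s=wrist();go((475,-300,55),s);print(s['grip_force'])
Q=(P-s['tool_pos'])@np.asarray(s['eef_rot'])
print(np.asarray(c['mount']))
for v in range(215,330,12):
    print(v,[ '%d:(%d,%d,%d)'%(u,*Q[v,u]) for u in range(170,345,14)])
E
```

```text
tcp [ 475.1 -304.3   56.3] y-yaw -14.627104620271492 t 3.8 F [-0.2  0.7  5.6] gap 49.8378534428552
tool shift mm [ 4.2 -1.2  1.3]
2.7761108808772406
[[   0.    -0.9   -0.3   83.1]
 [   1.     0.     0.    -0.2]
 [  -0.    -0.3    0.9 -167. ]
 [   0.     0.     0.     1. ]]
215 ['170:(-11,-73,55)', '184:(-11,-61,55)', '198:(-11,-50,55)', '212:(-11,-38,55)', '226:(21,-17,-21)', '240:(23,-9,-26)', '254:(23,-1,-26)', '268:(23,5,-27)', '282:(23,12,-27)', '296:(19,21,-16)', '310:(-12,44,57)', '324:(-11,55,56)', '338:(-12,67,56)']
227 ['170:(-22,-74,55)', '184:(-22,-62,55)', '198:(-22,-50,56)', '212:(11,-26,-16)', '226:(16,-16,-27)', '240:(16,-9,-27)', '254:(16,-2,-26)', '268:(16,5,-27)', '282:(16,12,-27)', '296:(16,20,-27)', '310:(-22,44,55)', '324:(-22,56,56)', '338:(-22,68,55)']
239 ['170:(-34,-76,56)', '184:(-34,-63,56)', '198:(-33,-51,55)', '212:(9,-24,-27)', '226:(9,-17,-27)', '240:(9,-9,-27)', '254:(9,-2,-27)', '268:(9,5,-27)', '282:(9,13,-27)', '296:(10,20,-28)', '310:(-33,45,55)', '324:(-34,57,56)', '338:(-34,69,57)']
251 ['170:(-46,-77,56)', '184:(-46,-64,56)', '198:(9,-29,-40)', 
[... 1039 characters left out ...]
26:(-97,-29,56)', '240:(-97,-16,56)', '254:(-96,-3,55)', '268:(-97,9,57)', '282:(-97,22,56)', '296:(-97,36,56)', '310:(-8,24,-53)', '324:(10,24,-77)', '338:(10,30,-77)']
311 ['170:(11,-31,-84)', '184:(10,-26,-83)', '198:(-6,-26,-64)', '212:(-111,-43,56)', '226:(-110,-30,55)', '240:(-111,-16,56)', '254:(-111,-3,56)', '268:(-111,9,56)', '282:(-111,23,56)', '296:(-110,36,55)', '310:(-111,50,57)', '324:(11,23,-84)', '338:(10,28,-83)']
323 ['170:(14,-28,-93)', '184:(15,-23,-94)', '198:(15,-18,-94)', '212:(-125,-44,55)', '226:(-125,-30,55)', '240:(-125,-17,55)', '254:(-126,-3,56)', '268:(-125,10,56)', '282:(-124,23,55)', '296:(-126,37,57)', '310:(-125,50,56)', '324:(16,20,-95)', '338:(15,25,-94)']
```

The pads are visible only above the lid (tool z about -40), so the tips seem to rest on top of it. I check the real finger length.

```bash
python3 -m jog '[[0,0,0,0,0,-0.02,0.05],[0,0,0,0,0,-0.02,0.05],[0,0,0,0,0,-0.02,0.05],[0,0,0,0,0,-0.02,0.05],[0,0,0,0,0,0,0.05],[0,0,0,0,0,0,0.05]]'
python3 - <<'E'
from h import *
np.set_printoptions(precision=1,suppress=True)
print('nose',robot.nose_length)
c,P,s=wrist();go((475,-300,55),s)
Q=(P-s['tool_pos'])@np.asarray(s['eef_rot'])
m=(P[...,2]>100)&(P[...,2]<s['tool_pos'][2]+60)
f=Q[m];print(len(f))
for sgn in(-1,1):
    g=f[f[:,1]*sgn>0];print(sgn,np.percentile(g,[0.5,5,50,95,99.5],axis=0))
q,r,z=rect(P,(475,-300),50,70,96);print(r,z)
cv2.imwrite('pics/w2.png',c['color'])
E
```

```text
time_s: 4.35
tool_pos: [475.3, -304.6, 136.5]
eef_rot: [[0.253, 0.968, 0.002], [0.968, -0.253, -0.001], [-0.001, 0.002, -1.0]]
contact_force: [0.1, 0.2, -0.6]
finger_gap: 50.2
grip_force: 0.0
nose 11.0
tcp [ 475.3 -304.6  136.5] y-yaw -14.627362350186479 t 4.35 F [ 0.1  0.2 -0.6] gap 50.15809279531726
tool shift mm [ 4.4 -1.7 81.5]
2497
-1 [[-12.1 -38.7 -59.9]
 [ -9.2 -37.6 -58.9]
 [  5.7 -27.2 -47.8]
 [  9.9 -25.  -32.5]
 [ 10.3 -24.9 -28.7]]
1 [[-12.   24.6 -59.8]
 [ -9.1  24.7 -58.6]
 [  5.8  26.9 -47.4]
 [  9.9  37.3 -32.3]
 [ 10.3  38.3 -28.8]]
((474.31573486328125, -304.3069763183594), (57.690399169921875, 57.652469635009766), 58.33218002319336) 83.6850635066315
```

View pics/w2.png

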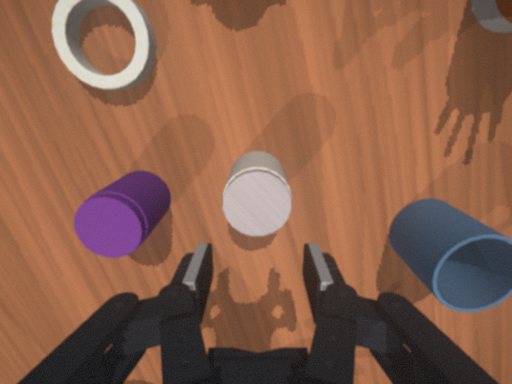

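The wrist picture shows the jar still upright at (257,195), with both pads clear of it. The measured fingertips stand 28 mm behind the reported TCP, not 11 mm ahead. I work from that measurement: tips 44 mm above the jar's base means a reported TCP z of about 15.

```bash
python3 -m jog '[[0,0,0,0,0,0,0.085],[0,0,0,0,0,0,0.085],[0,0,0,0,0,0,0.085],[0,0,0,0,0,0,0.085],[0,0,0,0,0,0,0.085],[0,0,0,0,0,0,0.085]]'
python3 -m jog '[[0,0,0,0,0,0.02,0.085],[0,0,0,0,0,0.02,0.085],[0,0,0,0,0,0.02,0.085],[0,0,0,0,0,0.02,0.085],[0,0,0,0,0,0.02,0.085],[0,0,0,0,0,0.012,0.085],[0,0,0,0,0,0.006,0.085],[0,0,0,0,0,0.003,0.085],[0,0,0,0,0,0,0.085]]'
python3 -m jog '[[0,0,0,0,0,0,0.05],[0,0,0,0,0,0,0.05],[0,0,0,0,0,0,0.05],[0,0,0,0,0,0,0.05],[0,0,0,0,0,0,0.05],[0,0,0,0,0,0,0.05],[0,0,0,0,0,0,0.05],[0,0,0,0,0,0,0.05]]'
```

```text
time_s: 4.9
tool_pos: [474.5, -304.0, 135.2]
eef_rot: [[0.253, 0.968, -0.0], [0.968, -0.253, 0.0], [0.0, -0.001, -1.0]]
contact_force: [0.5, 0.1, -0.5]
finger_gap: 84.6
grip_force: 0.0
time_s: 5.65
tool_pos: [474.7, -304.1, 14.4]
eef_rot: [[0.253, 0.968, -0.0], [0.968, -0.253, 0.0], [0.0, -0.0, -1.0]]
contact_force: [0.2, -0.7, -0.3]
finger_gap: 85.2
grip_force: 0.0
time_s: 6.32
tool_pos: [475.8, -305.0, 16.3]
eef_rot: [[0.253, 0.968, 0.002], [0.968, -0.253, -0.002], [-0.001, 0.003, -1.0]]
contact_force: [0.0, -0.6, 7.0]
finger_gap: 58.8
grip_force: 65.8
```

```bash
python3 -m jog '[[0,0,0,0,0,-0.01,0.05],[0,0,0,0,0,-0.02,0.05],[0,0,0,0,0,-0.025,0.05],[0,0,0,0,0,-0.025,0.05],[0,0,0,0,0,-0.025,0.05],[0,0,0,0,0,-0.025,0.05],[0,0,0,0,0,0,0.05]]'
python3 -m jog '[[0,0,0,0.02,-0.001,0,0.05],[0,0,0,0.03,-0.0014,0,0.05],[0,0,0,0.03,-0.0014,0,0.05],[0,0,0,0.03,-0.0014,0,0.05],[0,0,0,0.03,-0.0014,0,0.05],[0,0,0,0.03,-0.0014,0,0.05],[0,0,0,0.03,-0.0014,0,0.05],[0,0,0,0.03,-0.0014,0,0.05],[0,0,0,0.03,-0.0014,0,0.05],[0,0,0,0.03,-0.0014,0,0.05],[0,0,0,0.009,0,0,0.05],[0,0,0,0,0,0,0.05]]'
python3 -m jog '[[0,0,0,0,0,0,0.05],[0,0,0,0,0,0,0.05]]'
python3 - <<'E'
from h import *
np.set_printoptions(precision=1,suppress=True)
c,P,s=wrist();go((537.2,-11.6,24),s);R=np.asarray(s['eef_rot'])
cv2.imwrite('pics/w3.png',c['color'])
Q=(P-s['tool_pos'])@R
q,r,z=rect(P,(536,-15),125,37,50);print('rim wrist',len(q),r,z)
q,r,z=rect(P,(524,-72),35,80,95);print('tin wrist',len(q),r,z)
z=P[...,2];h=Q[(z>s['tool_pos'][2]+50)&(abs(Q[...,1])<20)&(abs(Q[...,0])<40)];print('lid in tool',len(h),np.percentile(h,[1,50,99],axis=0))
ct=camera('top');q,r,z=rect(cloud(ct),(536,-15),125,35,50);print('rim top',r)
E
```

```text
time_s: 6.9
tool_pos: [477.5, -306.0, 150.3]
eef_rot: [[0.253, 0.968, 0.008], [0.968, -0.253, -0.005], [-0.003, 0.009, -1.0]]
contact_force: [2.0, -0.2, -2.8]
finger_gap: 58.5
grip_force: 65.7
time_s: 7.9
tool_pos: [535.9, -8.9, 142.6]
eef_rot: [[0.249, 0.968, -0.003], [0.968, -0.249, 0.001], [0.0, -0.003, -1.0]]
contact_force: [-1.3, 0.2, -4.1]
finger_gap: 58.4
grip_force: 65.7
time_s: 8.07
tool_pos: [536.0, -12.0, 143.4]
eef_rot: [[0.253, 0.968, -0.002], [0.968, -0.253, -0.001], [-0.001, -0.002, -1.0]]
contact_force: [0.2, -0.2, -2.8]
finger_gap: 58.4
grip_force: 65.7
tcp [536.  -12.  143.4] y-yaw -14.634958211690149 t 8.0667 F [ 0.2 -0.2 -2.8] gap 58.421513089830505
tool shift mm [  0.9   1.3 119.4]
rim wrist 2929 ((543.9033813476562, 15.056282043457031), (120.43741607666016, 86.1667709350586), 75.43070220947266) 44.198509233050345
tin wrist 0 ((0.0, 0.0), (0.0, 0.0), 0.0) nan
lid in tool 16508 [[ -22.8  -19.6 -114.9]
 [   9.7    0.   -67.8]
 [  28.3   19.6  -52.1]]
rim top ((533.32275390625, -22.205474853515625), (179.99429321289062, 85.45577239990234), 75.45014190673828)
  return _methods._mean(a, axis=axis, dtype=dtype,
  ret = ret.dtype.type(ret / rcount)
```

View pics/w3.png

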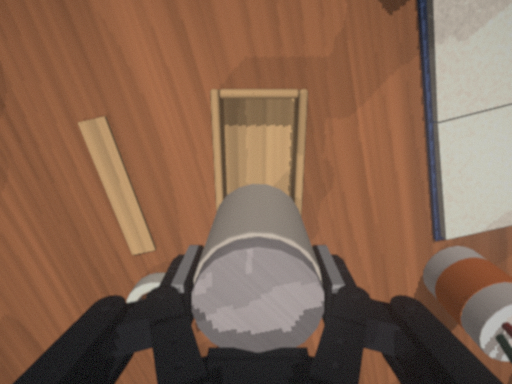

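The wrist picture shows the jar held straight over the tray. The tray's far rim runs from (213,92) to (305,92), and its side walls are centred on about column 260. In the wrist frame the tray lies about 5 mm further to -y, so I correct for that, go partway down and check again.

```bash
python3 -m jog '[[0,0,0,-0.0045,0.001,0.015,0.05],[0,0,0,0,0,0.02,0.05],[0,0,0,0,0,0.02,0.05],[0,0,0,0,0,0.015,0.05],[0,0,0,0,0,0,0.05],[0,0,0,0,0,0,0.05]]'
cat >>h.py <<'E'
def rel(P,s):
    "tray end (+y) and centre line in tool coordinates, from rim points"
    R=np.asarray(s['eef_rot']);Q=(P-s['tool_pos'])@R
    q,r,z=rect(P,(536,-15),130,38,49);g=(q-s['tool_pos'])@R
    far=g[g[:,0]>25];print('rim n',len(far),'x max',np.percentile(far[:,0],99.5),'y',np.percentile(far[:,1],[.5,99.5]),r[2])
E
python3 - <<'E'
from h import *
np.set_printoptions(precision=1,suppress=True)
c,P,s=wrist();go((536,-17,24),s);rel(P,s)
k=camera('side');S=cloud(k);
q,r,z=rect(S,(524,-72),32,82,93);print('tin side',r,z)
q,r,z=rect(S,(535,-12),38,75,115);print('jar side',len(q),r,z)
cv2.imwrite('pics/s1.png',cv2.resize(k['color'][100:250,180:380],None,fx=3,fy=3))
E
```

```text
time_s: 8.67
tool_pos: [535.6, -16.8, 73.6]
eef_rot: [[0.254, 0.967, -0.003], [0.967, -0.254, 0.0], [-0.001, -0.003, -1.0]]
contact_force: [0.4, -1.2, -3.0]
finger_gap: 58.5
grip_force: 65.8
tcp [535.6 -16.8  73.6] y-yaw -14.71168204497134 t 8.6667 F [ 0.4 -1.2 -3. ] gap 58.484218853898014
tool shift mm [-0.   0.6 49.6]
rim n 4093 x max 93.71472612353014 y [-42.8  42.5] 75.34896087646484
tin side ((498.29974365234375, -74.57109069824219), (6.429833889007568, 0.0), 95.1135482788086) 82.72264876834532
jar side 325 ((537.2853393554688, 2.415008544921875), (32.02115249633789, 71.33462524414062), 83.6089096069336) 95.97140595486613
```

View pics/s1.png

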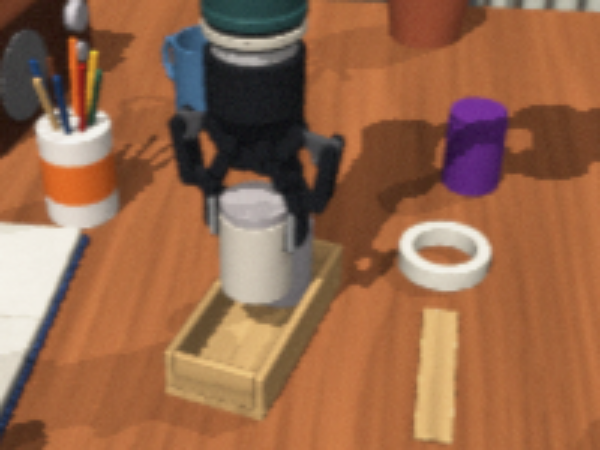

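The side crop shows the jar at (258,250), upright over the middle of the tray and inside both long walls. The tin is just behind it. I lower it the rest of the way.

```bash
python3 -m jog '[[0,0,0,0.001,0,0.015,0.05],[0,0,0,0,0,0.015,0.05],[0,0,0,0,0,0.01,0.05],[0,0,0,0,0,0.004,0.05],[0,0,0,0,0,0.002,0.05],[0,0,0,0,0,0.001,0.05],[0,0,0,0,0,0,0.05]]'
python3 -m jog '[[0,0,0,0,0,0.001,0.05],[0,0,0,0,0,0.001,0.05],[0,0,0,0,0,0,0.05],[0,0,0,0,0,0,0.05]]'
```

```text
time_s: 9.35
tool_pos: [537.7, -15.1, 28.2]
eef_rot: [[0.253, 0.968, 0.001], [0.968, -0.253, -0.0], [0.0, 0.001, -1.0]]
contact_force: [-1.1, -0.1, -4.3]
finger_gap: 58.4
grip_force: 69.2
time_s: 9.68
tool_pos: [537.2, -15.0, 25.8]
eef_rot: [[0.253, 0.968, 0.0], [0.968, -0.253, -0.0], [0.0, 0.0, -1.0]]
contact_force: [-0.4, 0.3, -3.6]
finger_gap: 58.6
grip_force: 69.3
```

```bash
python3 -m jog '[[0,0,0,0,0,0.001,0.05],[0,0,0,0,0,0,0.05],[0,0,0,0,0,0,0.05]]'
python3 -m jog '[[0,0,0,0,0,0.001,0.05],[0,0,0,0,0,0,0.05],[0,0,0,0,0,0,0.05]]'
```

```text
time_s: 9.93
tool_pos: [537.0, -15.0, 24.5]
eef_rot: [[0.253, 0.968, -0.0], [0.968, -0.253, 0.0], [-0.0, -0.0, -1.0]]
contact_force: [0.1, -0.1, -4.4]
finger_gap: 58.6
grip_force: 69.3
time_s: 10.18
tool_pos: [537.2, -15.0, 24.2]
eef_rot: [[0.253, 0.968, 0.0], [0.968, -0.253, 0.0], [0.0, 0.0, -1.0]]
contact_force: [-1.7, 0.3, 1.9]
finger_gap: 58.6
grip_force: 70.0
```

Force turned from -4 to +2 N, so the jar stands on the floor. I release it, lift, turn for the carton and go over it.

```bash
python3 -m jog '[[0,0,0,0,0,0,0.06],[0,0,0,0,0,0,0.07],[0,0,0,0,0,0,0.085],[0,0,0,0,0,0,0.085],[0,0,0,0,0,0,0.085],[0,0,0,0,0,-0.005,0.085],[0,0,0,0,0,-0.02,0.085],[0,0,0,0,0,-0.03,0.085],[0,0,0,0,0,-0.035,0.085],[0,0,0,0,0,-0.03,0.085]]'
python3 -m jog '[[0,0,-6.5,0,0,0,0.085],[0,0,-6.5,0,0,0,0.085],[0,0,-6.5,0,0,0,0.085],[0,0,-6.5,0,0,0,0.085],[0,0,-6.5,0,0,0,0.085],[0,0,-6.5,0,0,0,0.085],[0,0,-6.5,0,0,0,0.085],[0,0,-6.3,0,0,0,0.085]]'
python3 -m jog '[[0,0,0,0.034,0.016,0,0.085],[0,0,0,0.034,0.016,0,0.085],[0,0,0,0.034,0.016,0,0.085],[0,0,0,0.034,0.016,0,0.085],[0,0,0,0.034,0.016,0,0.085],[0,0,0,0.034,0.016,0,0.085],[0,0,0,0.034,0.016,0,0.085],[0,0,0,0.034,0.016,0,0.085],[0,0,0,0.034,0.016,0,0.085],[0,0,0,0.03,0.016,0,0.085],[0,0,0,0,0,0,0.085],[0,0,0,0,0,0,0.085]]'
python3 - <<'E'
from h import *
np.set_printoptions(precision=1,suppress=True)
c,P,s=wrist();cv2.imwrite('pics/w4.png',c['color'])
q,r,z=rect(P,(461,350),50,76,92);print(len(q),r,z)
go((*r[0],15),s)
t=cloud(camera('top'))
for n,a in(('tin',(523.5,-73)),('jar',(537,-12))):
    q,r,z=rect(t,a,36,80,100);print(n,r,z)
E
```

```text
time_s: 11.02
tool_pos: [537.1, -15.0, 145.6]
eef_rot: [[0.253, 0.968, 0.0], [0.968, -0.253, -0.0], [0.0, 0.0, -1.0]]
contact_force: [0.9, -0.1, 0.5]
finger_gap: 85.0
grip_force: 0.0
time_s: 11.68
tool_pos: [537.1, -15.0, 144.0]
eef_rot: [[-0.609, 0.793, 0.0], [0.793, 0.609, 0.0], [-0.0, 0.0, -1.0]]
contact_force: [-0.2, 0.4, -0.4]
finger_gap: 84.6
grip_force: 0.0
time_s: 12.68
tool_pos: [461.1, 351.0, 143.9]
eef_rot: [[-0.607, 0.795, 0.0], [0.795, 0.607, -0.0], [-0.0, 0.0, -1.0]]
contact_force: [0.4, 0.0, -0.3]
finger_gap: 84.9
grip_force: 0.0
3611 ((458.93548583984375, 348.9081115722656), (60.1551399230957, 44.35475158691406), 37.05910873413086) 83.74118888634689
tcp [461.1 351.  143.9] y-yaw 37.371315558488675 t 12.6833 F [ 0.4  0.  -0.3] gap 84.94957261859045
tool shift mm [ -0.4  -3.  128.9]
tin ((523.2554931640625, -72.7374267578125), (52.56366729736328, 54.8102912902832), 31.669706344604492) 87.92958242581503
jar ((537.1580200195312, -12.500835418701172), (56.6889533996582, 57.885169982910156), 31.99257469177246) 91.96412491323467
```

View pics/w4.png

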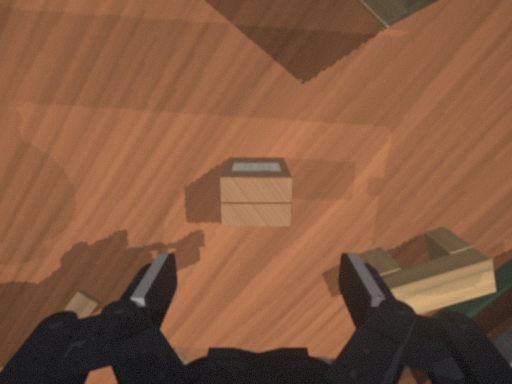

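The wrist picture shows the carton at (256,200), square to the jaws, with its label on the far side. The bridge at (440,280) is clear. I grip the carton at the same height.

```bash
python3 -m jog '[[0,0,0,0,-0.003,0.02,0.085],[0,0,0,0,0,0.025,0.085],[0,0,0,0,0,0.025,0.085],[0,0,0,0,0,0.02,0.085],[0,0,0,0,0,0.02,0.085],[0,0,0,0,0,0.01,0.085],[0,0,0,0,0,0.006,0.085],[0,0,0,0,0,0.003,0.085],[0,0,0,0,0,0,0.085]]'
python3 -m jog '[[0,0,0,0,0,0,0.05],[0,0,0,0,0,0,0.05],[0,0,0,0,0,0,0.05],[0,0,0,0,0,0,0.05],[0,0,0,0,0,0,0.05],[0,0,0,0,0,0,0.05],[0,0,0,0,0,0,0.05],[0,0,0,0,0,0,0.05]]'
python3 -m jog '[[0,0,0,0,0,-0.005,0.05],[0,0,0,0,0,-0.015,0.05],[0,0,0,0,0,-0.025,0.05],[0,0,0,0,0,-0.03,0.05],[0,0,0,0,0,-0.03,0.05],[0,0,0,0,0,-0.025,0.05],[0,0,0,0,0,0,0.05],[0,0,0,0,0,0,0.05]]'
```

```text
time_s: 13.53
tool_pos: [459.6, 347.1, 14.8]
eef_rot: [[-0.603, 0.797, 0.0], [0.797, 0.603, 0.0], [-0.0, 0.0, -1.0]]
contact_force: [-0.1, -0.7, 0.5]
finger_gap: 85.1
grip_force: 0.0
time_s: 14.2
tool_pos: [460.4, 348.5, 16.2]
eef_rot: [[-0.604, 0.797, 0.002], [0.797, 0.604, 0.002], [-0.0, 0.003, -1.0]]
contact_force: [0.3, 0.3, 6.6]
finger_gap: 59.5
grip_force: 65.3
time_s: 14.87
tool_pos: [460.1, 348.3, 146.4]
eef_rot: [[-0.604, 0.797, 0.003], [0.797, 0.604, 0.002], [-0.0, 0.004, -1.0]]
contact_force: [0.0, 1.3, -1.8]
finger_gap: 59.3
grip_force: 65.1
```

```bash
python3 -m jog '[[0,0,6.5,0,0,0,0.05],[0,0,6.5,0,0,0,0.05],[0,0,6.5,0,0,0,0.05],[0,0,6.5,0,0,0,0.05],[0,0,6.5,0,0,0,0.05],[0,0,6.5,0,0,0,0.05],[0,0,6.5,0,0,0,0.05],[0,0,6.3,0,0,0,0.05],[0,0,0,0,0,0,0.05]]'
python3 -m jog '[[0,0,0,-0.018,0.011,0,0.05],[0,0,0,-0.028,0.017,0,0.05],[0,0,0,-0.028,0.017,0,0.05],[0,0,0,-0.028,0.017,0,0.05],[0,0,0,-0.028,0.017,0,0.05],[0,0,0,-0.028,0.017,0,0.05],[0,0,0,-0.028,0.017,0,0.05],[0,0,0,-0.028,0.017,0,0.05],[0,0,0,-0.028,0.017,0,0.05],[0,0,0,-0.028,0.017,0,0.05],[0,0,0,-0.007,0.002,0,0.05],[0,0,0,0,0,0,0.05]]'
python3 -m jog '[[0,0,0,0,0,0,0.05],[0,0,0,0,0,0,0.05]]'
cat >chk.py <<'E'
from h import *
np.set_printoptions(precision=1,suppress=True)
c,P,s=wrist();go((550,38,24),s);rel(P,s)
R=np.asarray(s['eef_rot']);Q=(P-s['tool_pos'])@R
m=(Q[...,2]<-47)&(Q[...,2]>-58)&(abs(Q[...,1])<25)&(abs(Q[...,0])<45);print('carton top x',np.percentile(Q[m][:,0],[1,99]),'z',np.median(Q[m][:,2]))
E
python3 chk.py
```

```text
time_s: 15.62
tool_pos: [457.3, 346.4, 141.6]
eef_rot: [[0.255, 0.967, -0.004], [0.967, -0.255, -0.003], [-0.004, -0.003, -1.0]]
contact_force: [0.6, -0.7, -1.9]
finger_gap: 59.0
grip_force: 65.0
time_s: 16.62
tool_pos: [548.9, 35.4, 142.9]
eef_rot: [[0.254, 0.967, -0.003], [0.967, -0.254, -0.0], [-0.001, -0.003, -1.0]]
contact_force: [0.2, 0.4, -2.6]
finger_gap: 59.3
grip_force: 65.2
time_s: 16.78
tool_pos: [548.8, 38.7, 143.6]
eef_rot: [[0.251, 0.968, -0.002], [0.968, -0.251, 0.001], [0.0, -0.002, -1.0]]
contact_force: [-1.0, -0.4, -2.5]
finger_gap: 59.3
grip_force: 65.2
tcp [548.8  38.7 143.6] y-yaw -14.539587121124327 t 16.7833 F [-1.  -0.4 -2.5] gap 59.28187504088743
tool shift mm [ -0.3   1.6 119.6]
rim n 879 x max 36.857767898249975 y [-40.8  43.4] 75.38619995117188
carton top x [21.4 22.8] z -52.872355325892364
```

The carton's front face is 22 mm ahead of the TCP and the end wall's inside is at 29 mm, so there is room on both sides. I shift +1.5 mm along and +1.2 mm across, go down to just above the rim and check again.

```bash
python3 -m jog '[[0,0,0,0.0015,0.0012,0.015,0.05],[0,0,0,0,0,0.02,0.05],[0,0,0,0,0,0.02,0.05],[0,0,0,0,0,0.015,0.05],[0,0,0,0,0,0.005,0.05],[0,0,0,0,0,0,0.05],[0,0,0,0,0,0,0.05]]'
cat >>chk.py <<'E'
k=camera('side');cv2.imwrite('pics/s2.png',cv2.resize(np.hstack([k['color'][120:260,200:340],c['color'][200:340,190:330]]),None,fx=2.8,fy=2.8))
E
python3 chk.py
```

```text
time_s: 17.42
tool_pos: [551.4, 39.7, 69.9]
eef_rot: [[0.251, 0.968, -0.0], [0.968, -0.251, 0.0], [0.0, -0.0, -1.0]]
contact_force: [-0.3, -0.4, -1.4]
finger_gap: 59.5
grip_force: 65.2
tcp [551.4  39.7  69.9] y-yaw -14.543380888691505 t 17.4167 F [-0.3 -0.4 -1.4] gap 59.52334130958936
tool shift mm [-2.  -0.9 45.9]
rim n 1540 x max 35.32452760398398 y [-43.5  41. ] 75.1336898803711
carton top x [21.4 22.8] z -52.97042721577036
```

View pics/s2.png

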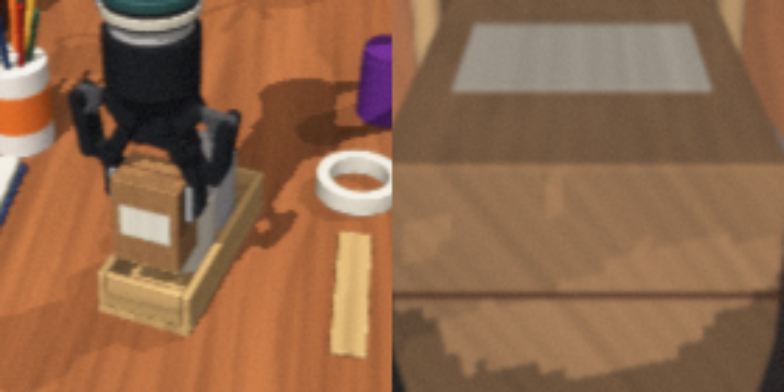

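The side crop shows the carton at (150,215), upright and square with the tray, with free floor in front of it and the jar behind. I lower it the rest of the way.

```bash
python3 -m jog '[[0,0,0,0,-0.001,0.015,0.05],[0,0,0,0,0,0.015,0.05],[0,0,0,0,0,0.008,0.05],[0,0,0,0,0,0.003,0.05],[0,0,0,0,0,0.002,0.05],[0,0,0,0,0,0,0.05],[0,0,0,0,0,0,0.05]]'
python3 -m jog '[[0,0,0,0,0,0.001,0.05],[0,0,0,0,0,0,0.05],[0,0,0,0,0,0,0.05]]'
python3 -m jog '[[0,0,0,0,0,0.001,0.05],[0,0,0,0,0,0,0.05],[0,0,0,0,0,0,0.05]]'
python3 -m jog '[[0,0,0,0,0,0.001,0.05],[0,0,0,0,0,0,0.05],[0,0,0,0,0,0,0.05]]' | grep -E 'tool_pos|contact'
```

```text
time_s: 18.1
tool_pos: [551.2, 39.0, 27.4]
eef_rot: [[0.253, 0.968, 0.001], [0.968, -0.253, 0.0], [0.0, 0.001, -1.0]]
contact_force: [0.1, -0.1, -1.4]
finger_gap: 59.3
grip_force: 65.2
time_s: 18.35
tool_pos: [550.7, 39.0, 26.0]
eef_rot: [[0.253, 0.968, 0.001], [0.968, -0.253, 0.0], [0.0, 0.001, -1.0]]
contact_force: [0.0, -0.0, -1.4]
finger_gap: 59.3
grip_force: 65.2
time_s: 18.6
tool_pos: [550.3, 39.0, 24.5]
eef_rot: [[0.253, 0.968, -0.0], [0.968, -0.253, -0.0], [-0.0, -0.0, -1.0]]
contact_force: [0.6, -0.1, -1.0]
finger_gap: 59.6
grip_force: 65.2
tool_pos: [550.5, 39.1, 24.1]
contact_force: [-3.2, -0.3, 5.0]
```

The carton has touched the floor. I release it, lift and check.

```bash
python3 -m jog '[[0,0,0,0,0,0,0.062],[0,0,0,0,0,0,0.07],[0,0,0,0,0,0,0.085],[0,0,0,0,0,0,0.085],[0,0,0,0,0,0,0.085],[0,0,0,0,0,-0.005,0.085],[0,0,0,0,0,-0.02,0.085],[0,0,0,0,0,-0.03,0.085],[0,0,0,0,0,-0.04,0.085],[0,0,0,0,0,-0.04,0.085],[0,0,0,0,0,-0.04,0.085]]'
python3 -m jog '[[0,0,0,-0.04,-0.02,0,0.085],[0,0,0,-0.04,-0.02,0,0.085],[0,0,0,-0.04,-0.02,0,0.085],[0,0,0,-0.04,-0.02,0,0.085],[0,0,0,-0.03,-0.02,0,0.085],[0,0,0,0,0,0,0.085]]'|grep tool_pos
python3 - <<'E'
from h import *
np.set_printoptions(precision=1,suppress=True)
t=camera('top');k=camera('side')
o=np.array([536.2,-15.5]);ex=np.array([.968,-.252]);ey=np.array([.252,.968])
for n,c in(('top',t),('side',k)):
    P=cloud(c)
    for nm,a,rr in(('tin',(523.5,-72.5),31),('jar',(537.2,-12.5),31),('carton',(551,43),36)):
        q,r,z=rect(P,a,rr,84,100)
        A=np.c_[q[:,:2],np.ones(len(q))];b=np.linalg.lstsq(A,q[:,2],rcond=None)[0]
        d=np.array(r[0])-o;print(n,nm,r,'z',z,'tray xy',d@ex,d@ey,'tilt',np.hypot(*b[:2]))
cv2.imwrite('pics/end.png',np.hstack([cv2.resize(t['color'][160:240,210:330],(400,267)),cv2.resize(k['color'][130:250,190:370],(400,267))]))
E
```

```text
time_s: 19.77
tool_pos: [549.8, 39.0, 200.4]
eef_rot: [[0.253, 0.968, -0.001], [0.968, -0.253, 0.0], [-0.0, -0.001, -1.0]]
contact_force: [0.6, 0.6, 0.2]
finger_gap: 84.9
grip_force: 0.0
tool_pos: [409.4, -113.5, 198.6]
top tin ((527.6278076171875, -64.47599029541016), (36.6141471862793, 52.43883514404297), 60.733726501464844) z 88.112025131398 tray xy 4.044067327880816 -49.56895108642579 tilt 0.009254116170888876
top jar ((536.5946044921875, -12.034845352172852), (56.70751953125, 53.78396224975586), 0.5957636833190918) z 91.93418974155885 tray xy -0.49124182281498546 3.453710031127918 tilt 0.01673498913298753
top carton ((549.6016845703125, 36.849422454833984), (57.595767974853516, 60.26292419433594), 75.59294128417969) z 92.0654642227423 tray xy -0.21922379455570962 54.051465447998034 tilt 0.008763946554155053
side tin ((523.5889282226562, -73.08935546875), (51.828285217285156, 51.17825698852539), 57.99176788330078) z 86.93502734132832 tray xy 2.3050000976562064 -58.92448618164063 tilt 0.013924640184486164
side jar ((539.3069458007812, -11.151748657226562), (55.11766815185547, 54.281253814697266), 2.193026065826416) z 90.91180960306042 tray xy 1.9117641967772998 4.9920576416015505 tilt 0.03897406918143933
side carton ((550.348388671875, 37.05536651611328), (59.213863372802734, 60.911155700683594), 74.14886474609375) z 90.74519335980843 tray xy 0.4516878723144089 54.43898873291014 tilt 0.01855794951452993
```

View pics/end.png

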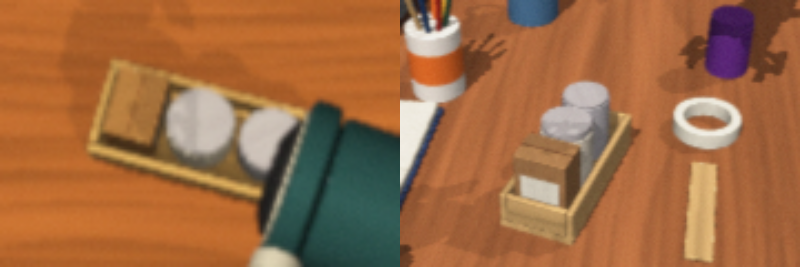

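The pictures show carton, jar and tin in one row, upright in the tray: carton (135,105), jar (200,125) and tin (270,140) in the top view. Their tops are at 92, 92 and 88 mm, so all three stand on the floor, and the robot touches nothing.

```bash
python3 -c "
from cell import job_done;print(job_done())"
```

```text
the job is handed in; nothing more can be done
None
```

The jar and carton now stand upright in the tray in one row with the tin, all three flat on its floor by the camera check; the job was handed in about 20 s into the 48 s allowed, and no verdict was returned.

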